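# Row up the inspected rings and close the keeper

### The job

Slide the three good rings (dark, bright and brass-coloured, in any order) back against the blue rail of the green inspection shelf, in one row between the grey end stop and the orange keeper, and slide the keeper along until the row is packed tight, ring against ring and against the end stop. Keep the rings on the shelf at all times, sliding them without lifting, and do not disturb the red scrap ring, the dial gauge stand or the screwdriver.

Things in the scene. Friction and masses are not known exactly. Their poses are not given: they have to be found in the camera images.
- shelf: fixed green shelf plate on four legs, top surface 60 mm above the bench. Origin on the bench under it; x points away from the robot to the rail, y along the rail to the left (seen from the robot), z up. The top spans x -175 to 155 mm, y -250 to 310 mm. The good rings start in the half nearer the robot; in the finished row their centres are at x = 90 mm
- rail_face (a point): foot of the row-side face of the blue back rail, at x = 130, y = 0 mm in the shelf's frame, at the shelf top's height. The rail is 28 mm high above the shelf top, 14 mm thick, and runs along the whole far edge
- stop_face (a point): foot of the row-side face of the grey end stop, at x = 90, y = 155 mm in the shelf's frame, at the shelf top's height. The stop is fixed, 45 mm high, 20 mm thick, and spans shelf x 30 to 130 mm. Beyond it, past the red line at y = 185 mm, is the reject bay
- ring_a: dark steel ring standing flat on its end face: outer diameter 80 mm, open bore 62 mm right through, 36 mm high, about 0.5 kg; origin at the centre of its underside, z up along the bore. A good ring
- ring_b: bright steel ring standing flat on its end face: outer diameter 80 mm, open bore 62 mm right through, 36 mm high, about 0.5 kg; origin at the centre of its underside, z up along the bore. A good ring
- ring_c: brass-coloured ring standing flat on its end face: outer diameter 80 mm, open bore 62 mm right through, 36 mm high, about 0.5 kg; origin at the centre of its underside, z up along the bore. A good ring
- keeper (a joint): travel (m) of the orange keeper along its slide, in the shelf's +y, towards the end stop. Its row-side face is at y = -175 mm + travel in the shelf's frame; 0 is fully away from the end stop, the slide ends at 0.12. Three touching rings are 240 mm long: tight at 0.090. It slides with about 2.5 N of friction and stays where it is left
- keeper_tab (a point): top centre of the keeper's black tab. The keeper is an orange plate, 16 mm thick along the slide, 96 mm wide (shelf x 30 to 126 mm), its top 45 mm above the shelf top; in its middle the black tab, 16 mm thick, 44 mm wide, rising to 90 mm above the shelf top. The row-side face is 8 mm from this point towards the end stop, the outer face 8 mm the other way
- scrap: red ring standing flat on its end face: outer diameter 80 mm, open bore 62 mm right through, 36 mm high, about 0.5 kg; origin at the centre of its underside, z up along the bore. The scrap ring in the reject bay: leave it alone
- gauge: dial gauge stand on the bench, right of the shelf: base 85 x 110 mm, column 176 mm high, yellow-faced dial; origin at the centre of its underside. Leave it alone
- screwdriver: screwdriver lying on the bench near the robot, right of the shelf; origin at its underside. Leave it alone

How it is judged:
At the end, for the whole second after the job is handed in: All three good rings stand flat and at rest on the shelf top, each with its outside within 7 mm of the blue rail, between the end stop and the keeper, and the keeper's travel is over 0.085 m, so that the gaps along the row add up to less than 5 mm (x of ring_a in the frame of shelf between 0.083 and 0.095 m and y of ring_a in the frame of shelf between -0.14 and 0.122 m and z of ring_a in the frame of shelf between 0.056 and 0.064 m and angle between each of ring_a, ring_b, ring_c's own z axis and vertical below 0.06 rad and linear speed of each of ring_a, ring_b, ring_c below 0.01 m/s and x of ring_b in the frame of shelf between 0.083 and 0.095 m and y of ring_b in the frame of shelf between -0.14 and 0.122 m and z of ring_b in the frame of shelf between 0.056 and 0.064 m and x of ring_c in the frame of shelf between 0.083 and 0.095 m and y of ring_c in the frame of shelf between -0.14 and 0.122 m and z of ring_c in the frame of shelf between 0.056 and 0.064 m and value of joint keeper above 0.085 m); the robot touches nothing.
It fails at once if a good ring is lifted more than 12 mm off the shelf top or falls off the shelf (z of any of ring_a, ring_b, ring_c in the frame of shelf above 0.072 m or z of any of ring_a, ring_b, ring_c in the frame of shelf below 0.045 m).
It fails at once if the scrap ring, the gauge stand or the screwdriver is moved more than 12 mm (distance of any of scrap, gauge, screwdriver from where it was at the start of the episode above 0.012 m).
It also fails if it takes over 61 s, if anything falls off the work surface, if the arm or the gripper's body presses on something with over 40 N, if the wrist force passes 120 N, or if a joint passes its speed limit or range.

### The arm

A 7-joint arm with a two-finger parallel gripper is mounted at the origin on the work surface. World frame = base frame: x ahead of the robot, y to its left, z up, the work surface at z = 0. Lengths are in m, angles in rad, forces in N, time in s.
With the tool pointing down it reaches from about 0.425 to 0.925 m from the base axis. Payload 6.8 kg.
Tool frame: the origin (TCP) lies midway between the tips of the shut fingers; the grasp point (between the pads) lies 19 mm behind it (bot.pinch_z is the distance from the TCP to the grasp point, in m); z points along the fingers, y is the line along which they close (so a half turn about z gives the same grasp; the last joint's range is limited). The gripper opens to 85 mm and grips with 20 to 120 N. Pads are 22 mm wide; open, the fingers measure 114 mm over their backs; the gripper's body (76 mm by 85 mm) begins 54 mm behind the grasp point. The pads swing forward as they close: fully open they stand 13 mm farther back than shut.
Start: joints at [1.035, 0.477, 0.022, 1.555, -0.011, 1.109, -0.083], TCP at [0.28, -0.614, 0.231] pointing down, gripper open.
Joint ranges: [-2.96, 2.96], [-0.34, 2.1], [-1.41, 1.46], [0.24, 2.44], [-1.37, 4.51], [0.17, 1.92], [-2.96, 2.96]. Speed limits (rad/s): [2.39, 2.39, 3.14, 3.14, 3.14, 3.14, 3.14].

### API

Orientations are given as a unit quaternion [w, x, y, z].
In Python, from station import bot, imaging gives the robot as it stands. The module is installed in compiled form; this text tells all that it offers.
- The arm moves only by the tool carry_out, never from a script. Its argument "targets" is a list of rows, each a list of 5 numbers: the shift along the tool's x, y, z in cm, then the turn about the tool's z in degrees, then the opening, from -1 (shut) to 1 (fully open). In form: [[x, y, z, yaw, gripper], ...]. A call has 1 to 12 rows; each row shifts and turns the commanded pose from where the row before left it, along the tool's axes as they then stand; what a row does not reach is not made up. A row lasts 1/10 s, in which the tool goes at most 50 mm and 8.59 degrees, less where a joint would pass 70% of its speed; a pose out of reach is approached as far as the arm can. A call is refused whole if a number of a shift passes 5 or a number of a turn 8.59, either way. A call with a gripper value outside its range is refused whole. The fingers move at their own pace and stop on an object; "force" is the grip in N (left out, the last holds). Time passes only in rows, so rows that do not move let the fingers close. It gives the time, the measured TCP pose, the force, the opening and the grip force at its end, in the units of the state.
- bot.get_obs(): the state, without advancing time (a new reading comes with each control period).
- imaging.read_camera(name): name is "scene" or "top"; returns the picture (420x560x3 uint8, red, green, blue); there is no depth.
- imaging.calibration(name): a dict with "fx", "fy", "cx", "cy" (pixels), "k1" (the pictures are not rectified: a ray, as slopes to the right and down, at radius r is drawn at 1 + k1 r^2 times it, then the intrinsics apply), "extrinsics" (4x4, takes a point from world to camera coordinates). Camera axes: x right, y up, looking along -z (the intrinsics and any distortion apply to the point x, -y, -z); pixel columns grow to the right and rows downward; lengths in m; the calibration is good to about 2 mm. A picture is of the moment at which its call begins. calibration takes no time and is no camera call.
- bot.hand_in(): hands the job in; it is judged then, once.
The state is a dict: "t": time; "q": joint angles; "joint_vel": joint speeds; "joint_torque": joint torques, N m; "eef_pos": TCP position; "tool_rot": TCP orientation; "contact_force": force on the tool from outside, world axes, zero at the start; "torque": the same for the moment, N m; "gripper_width": opening from 0.0 (shut) to 1.0 (fully open); "grasp_force": force on a finger pad.
Only numpy, scipy, OpenCV 4.12 (cv2) and the standard library are available. Lean on these libraries where they do the work, as an engineer would, in place of code of your own. Each camera call takes 0.05 s, during which the arm holds its last target. There are 200 camera calls.

## Working session

There is one attempt and no reset: what is moved stays moved. The work goes in short steps, Python scripts to look and compute and a tool call to move; the robot and the scene stay as the last step left them, time stands still between calls to the robot, and variables do not carry over. Pictures are saved under pics/ and viewed, at most 10 in all, crops included, and the job is handed in when it is done.

Besides the shell and the picture viewer there is one more tool, called after ">>>" as a command line: name --pt "numbers of a row" for each row, then --argument value for the rest. carry_out: Moves the arm, as the interface text tells. Its arguments: {"type":"object","properties":{"targets":{"type":"array"},"force":{"type":"number"}},"required":["targets"]}

```bash
mkdir -p pics
python3 - <<'E'
from station import bot, imaging
import cv2
for n in("scene","top"):
    cv2.imwrite(f"pics/{n}0.png",imaging.read_camera(n)[:,:,::-1]); print(n,imaging.calibration(n))
o=bot.get_obs();print({k:o[k] for k in("t","eef_pos","tool_rot","gripper_width","contact_force")},bot.pinch_z)
E
```

```text
scene {'fx': 523.968051335337, 'fy': 523.968051335337, 'cx': 279.4720964573467, 'cy': 214.50301891273114, 'k1': -0.0796704309446154, 'extrinsics': array([[-0.24641003,  0.96916134, -0.0028986 ,  0.21497829],
       [-0.8295061 , -0.209354  ,  0.5177746 ,  0.34629646],
       [ 0.50120029,  0.12998926,  0.85551216, -1.58540062],
       [ 0.        ,  0.        ,  0.        ,  1.        ]])}
top {'fx': 418.1960875472939, 'fy': 418.1960875472939, 'cx': 275.06425778992696, 'cy': 206.87233532354284, 'k1': -0.09801472443324821, 'extrinsics': array([[-0.027014  , -0.99963313,  0.00196159, -0.06171388],
       [ 0.98252111, -0.02618992,  0.18429966, -0.53197208],
       [-0.18418068,  0.00690598,  0.98286814, -1.18599862],
       [ 0.        ,  0.        ,  0.        ,  1.        ]])}
{'t': 0.1, 'eef_pos': array([ 0.27982058, -0.61366826,  0.23039278]), 'tool_rot': array([-8.24568293e-04,  9.77206664e-01,  2.12288493e-01, -2.28138161e-04]), 'gripper_width': 1.0013403517444595, 'contact_force': array([ 0.90751248, -0.30143652, -0.19668841])} 0.0187
```

View pics/top0.png

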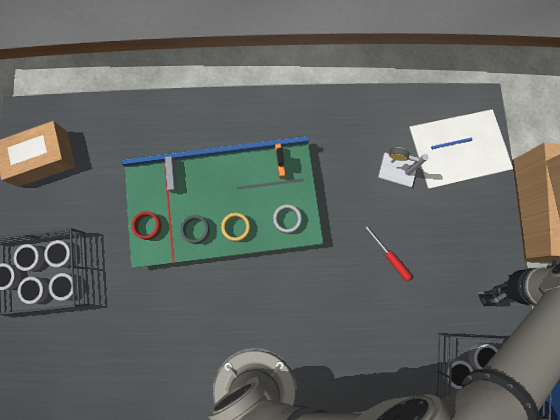

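View pics/scene0.png

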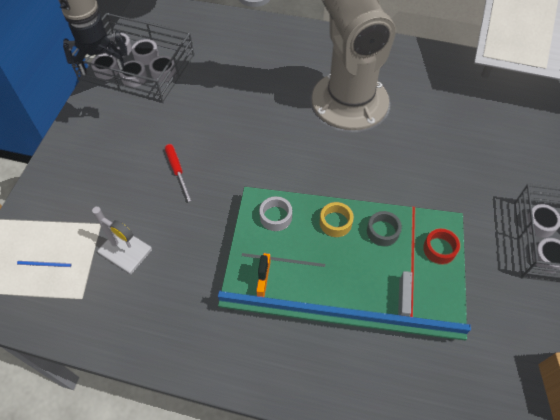

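The top view shows the shelf with corners near (122,162), (308,138), (324,244) and (132,267). The rings sit at about y=225 px: red 145, dark 195, brass 236 and bright 287. The keeper is at (280,160) and the stop at (172,173). The scene view shows the same layout from the far side. I'll enlarge both.

Run:
```python
import cv2
a=cv2.imread("pics/top0.png")[125:275,115:335]; cv2.imwrite("pics/topc.png",cv2.resize(a,None,fx=3.6,fy=3.6,interpolation=cv2.INTER_CUBIC))
a=cv2.imread("pics/scene0.png")[180:340,210:480]; cv2.imwrite("pics/scenec.png",cv2.resize(a,None,fx=2.9,fy=2.9,interpolation=cv2.INTER_CUBIC))
```

```text
(no output)
```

View pics/topc.png

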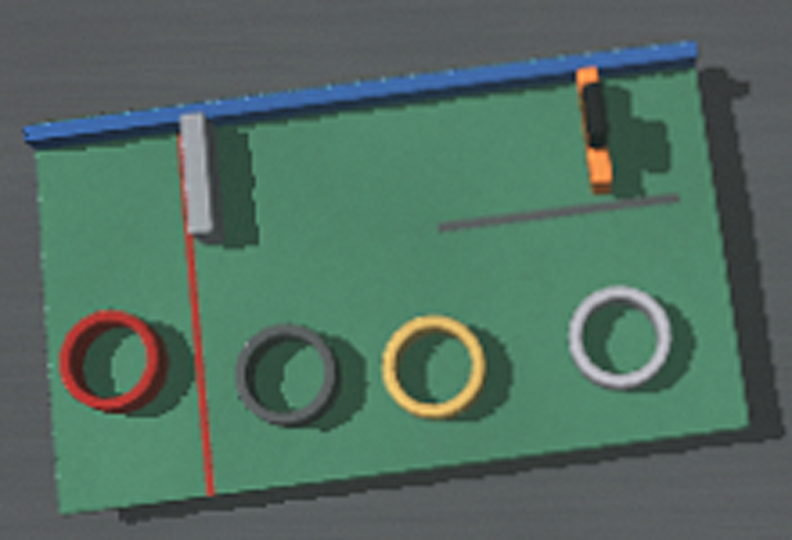

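View pics/scenec.png

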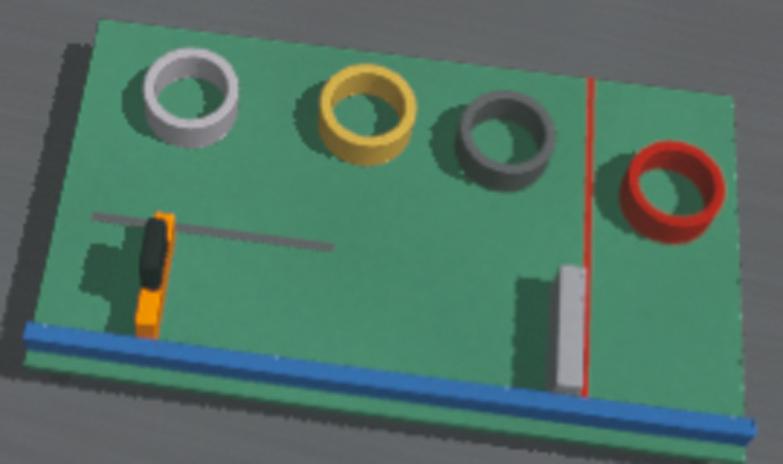

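Read from the enlarged crops, as top / scene crop pixels:

| Item | Top crop | Scene crop |
|---|---|---|
| dark ring rim centre | (287,373) | (506,132) |
| brass ring rim centre | (434,366) | (368,106) |
| bright ring rim centre | (620,337) | (191,88) |
| red ring rim centre | (111,360) | (673,184) |
| near shelf corner, left | (60,513) | (735,96) |
| near shelf corner, right | (748,427) | (97,19) |

```bash
cat > h.py <<'E'
import numpy as np
from station import bot, imaging
C={n:imaging.calibration(n) for n in("scene","top")}
OFF={"top":(3.6,115,125),"scene":(2.9,210,180)}
def proj(n,P):
    c=C[n];p=c["extrinsics"]@np.append(P,1);a=np.array([p[0],-p[1]])/-p[2]
    a=a*(1+c["k1"]*(a@a));return np.array([c["fx"]*a[0]+c["cx"],c["fy"]*a[1]+c["cy"]])
def px(n,u):
    s,x,y=OFF[n];return np.array([(u[0]+.5)/s-.5+x,(u[1]+.5)/s-.5+y])
E
python3 - <<'E'
from h import *
from scipy.optimize import least_squares as LS
obs=[("top",(60,513),(-.175,.310,0)),("top",(748,427),(-.175,-.25,0)),("top",(696,42),(.144,-.25,.028)),("top",(24,129),(.144,.31,.028)),("top",(211,494),(-.175,.185,0)),
("scene",(97,19),(-.175,-.25,0)),("scene",(735,96),(-.175,.31,0)),("scene",(25,366),(.155,-.25,0)),("scene",(745,460),(.155,.31,0)),("scene",(27,323),(.13,-.25,.028)),("scene",(755,420),(.13,.31,.028))]
def W(s,p):
    c,k=np.cos(s[2]),np.sin(s[2]);return np.array([s[0]+c*p[0]-k*p[1],s[1]+k*p[0]+c*p[1],s[3]+p[2]])
f=lambda s:np.concatenate([proj(n,W(s,p))-px(n,u) for n,u,p in obs])
r=LS(f,[.6,0,0,.06]);s=r.x;print("shelf",s,r.fun.round(1).reshape(-1,2).tolist())
R=np.array([[np.cos(s[2]),-np.sin(s[2])],[np.sin(s[2]),np.cos(s[2])]])
for n,t,sc in[("dark",(287,373),(506,132)),("brass",(434,366),(368,106)),("bright",(620,337),(191,88)),("red",(111,360),(673,184)),("tab",(596,113),(155,240))]:
    q=LS(lambda P:np.concatenate([proj("top",P)-px("top",t),proj("scene",P)-px("scene",sc)]),[.6,0,.09])
    print(n,q.x.round(4),"shelf",(R.T@(q.x[:2]-s[:2])).round(4),q.fun.round(1))
E
```

```text
shelf [0.56662716 0.05627128 0.10349146 0.05610284] [[-0.4, 0.6], [0.1, -0.1], [-0.6, -0.3], [-0.6, -0.5], [0.0, 0.6], [0.7, 0.3], [-1.0, 0.3], [-0.5, -0.2], [-0.1, 0.7], [-0.2, -0.3], [-0.0, -0.5]]
dark [0.4665 0.1555 0.092 ] shelf [-0.0893  0.109 ] [-0.3  0.  -0.3  0. ]
brass [0.4693 0.0396 0.091 ] shelf [-0.0986 -0.0065] [-0.3  0.1 -0.3 -0. ]
bright [ 0.4884 -0.1077  0.0913] shelf [-0.0947 -0.155 ] [-0.2  0.  -0.2 -0. ]
red [0.4807 0.2963 0.0904] shelf [-0.0607  0.2476] [-0.1  0.  -0.1  0. ]
tab [ 0.6565 -0.0922  0.1431] shelf [ 0.074 -0.157] [-0.5  0.1 -0.4 -0. ]
```

>>> carry_out --pt "0 0 0 8.5 -1" --pt "0 0 0 8.5 -1" --pt "0 0 0 1.6 -1" --pt "3 -4 0 0 -1" --pt "3 -4 0 0 -1" --pt "3 -4 0 0 -1" --pt "3 -4 0 0 -1" --pt "3 -4 0 0 -1" --pt "3 -4 0 0 -1" --pt "3 -4 0 0 -1" --pt "3 -4 0 0 -1" --pt "3 -4 0 0 -1"

```text
t: 1.3
eef_pos: [0.5122, -0.2265, 0.2314]
tool_rot: [0.0, 0.999, 0.053, 0.0]
contact_force: [0.1, -0.4, -0.1]
gripper_width: 0.002
grasp_force: 0.0
```

>>> carry_out --pt "0 -4 0 0 -1" --pt "0 -4 0 0 -1" --pt "0 -4 0 0 -1" --pt "0 -4 0 0 -1" --pt "0 -4 0 0 -1" --pt "0 -4 0 0 -1" --pt "0 -4 0 0 -1" --pt "0 -4 0 0 -1" --pt "0 -4 0 0 -1" --pt "0 -3 0 0 -1" --pt "0 0 0 0 -1" --pt "0 0 0 0 -1"

```text
t: 2.5
eef_pos: [0.4711, 0.1599, 0.2312]
tool_rot: [0.0, 0.999, 0.053, -0.0]
contact_force: [0.3, -0.8, -0.2]
gripper_width: -0.003
grasp_force: 0.0
```

```bash
cat >> h.py <<'E'
S=np.array([0.5666,0.0563,0.1035])
def where():
    o=bot.get_obs();c,k=np.cos(S[2]),np.sin(S[2]);d=o["eef_pos"][:2]-S[:2];f=o["contact_force"];q=o["tool_rot"]
    h=2*np.arctan2(q[2],q[1])-S[2]; h=(h+np.pi)%(2*np.pi)-np.pi
    print("t",round(o["t"],2),"shelf cm",(100*np.array([c*d[0]+k*d[1],-k*d[0]+c*d[1],o["eef_pos"][2]-.06])).round(2),"heading err deg",round(np.degrees(h),2),"tilt",q[[0,3]].round(4),"F shelf",np.round([c*f[0]+k*f[1],-k*f[0]+c*f[1],f[2]],1),"w",round(o["gripper_width"],2))
E
python3 -c "
from h import *
where()"
```

```text
t 2.5 shelf cm [-8.42 11.29 17.12] heading err deg 0.2 tilt [ 0.0002 -0.0001] F shelf [ 0.2 -0.8 -0.2] w -0.0
```

>>> carry_out --pt "-0.5 0.4 4 0 -1" --pt "0 0 4 0 -1" --pt "0 0 4 0 -1" --pt "0 0 1.5 0 -1" --pt "0 0 1 0 -1" --pt "0 0 1 0 -1" --pt "0 0 0.6 0 -1" --pt "0 0 0 0 -1"

```text
t: 3.3
eef_pos: [0.467, 0.1549, 0.0702]
tool_rot: [0.0, 0.999, 0.051, -0.0]
contact_force: [0.1, -0.6, 0.2]
gripper_width: 0.0
grasp_force: 0.0
```

```bash
python3 -c "
from h import *
where()
import cv2
a=imaging.read_camera('top')[125:275,115:335,::-1]; cv2.imwrite('pics/topc1.png',cv2.resize(a,None,fx=3.6,fy=3.6,interpolation=cv2.INTER_CUBIC))"
```

```text
t 3.3 shelf cm [-8.89 10.83  1.02] heading err deg -0.03 tilt [ 0.0001 -0.    ] F shelf [ 0.  -0.6  0.2] w 0.0
```

View pics/topc1.png

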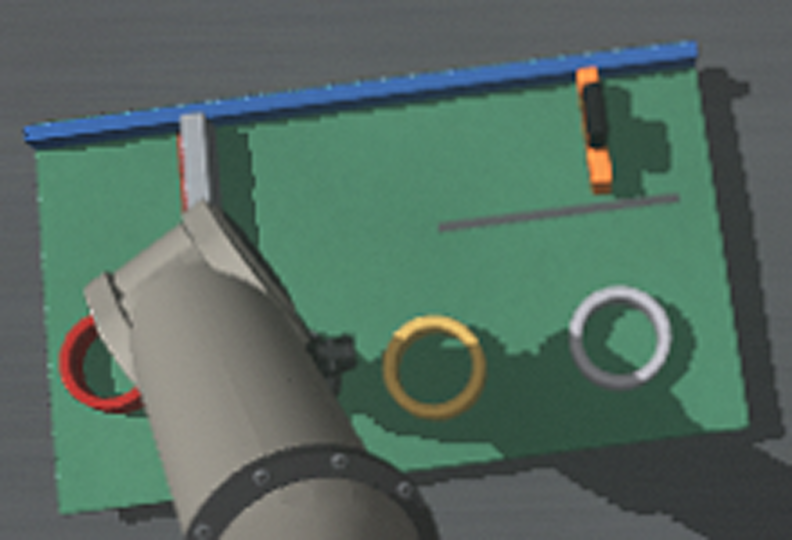

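The arm covers the dark ring, but there is no contact force at 10 mm above the shelf, so the fingers are in the bore. The other rings haven't moved. Next I drag towards the rail.

>>> carry_out --pt "1 0 0 0 -1" --pt "1 0 0 0 -1" --pt "1.6 0 0 0 -1" --pt "1.6 0 0 0 -1" --pt "1.6 0 0 0 -1" --pt "1.6 0 0 0 -1" --pt "1.6 0 0 0 -1" --pt "1.6 0 0 0 -1" --pt "1.6 0 0 0 -1" --pt "1.6 0 0 0 -1" --pt "1.6 0 0 0 -1" --pt "1 0 0 0 -1"

```text
t: 4.55
eef_pos: [0.6414, 0.173, 0.0705]
tool_rot: [-0.0, 0.999, 0.051, 0.0]
contact_force: [-3.6, -0.7, 0.9]
gripper_width: -0.001
grasp_force: 1.4
```

>>> carry_out --pt "0.5 0 0 0 -1" --pt "0.4 0 0 0 -1" --pt "0.3 0 0 0 -1" --pt "0.3 0 0 0 -1" --pt "0 0 0 0 -1"

```text
t: 5.05
eef_pos: [0.6552, 0.1747, 0.0703]
tool_rot: [-0.0, 0.999, 0.052, 0.0]
contact_force: [-0.4, -1.1, 0.1]
gripper_width: 0.003
grasp_force: 0.2
```

```bash
python3 -c "
from h import *
where()"
```

```text
t 5.05 shelf cm [10.03 10.86  1.03] heading err deg -0.02 tilt [-0.0001  0.0003] F shelf [-0.5 -1.   0.1] w 0.0
```

>>> carry_out --pt "0.3 0 0 0 -1" --pt "0.2 0 0 0 -1" --pt "0 0 0 0 -1"

```text
t: 5.35
eef_pos: [0.6602, 0.1751, 0.0703]
tool_rot: [-0.0, 0.999, 0.052, 0.0]
contact_force: [-0.5, -0.8, -1.0]
gripper_width: -0.001
grasp_force: 0.4
```

>>> carry_out --pt "0.2 0 0 0 -1" --pt "0 0 0 0 -1"

```text
t: 5.55
eef_pos: [0.662, 0.1753, 0.0703]
tool_rot: [-0.0, 0.999, 0.052, 0.0]
contact_force: [-0.8, -0.0, -0.3]
gripper_width: -0.0
grasp_force: 0.6
```

>>> carry_out --pt "0.2 0 0 0 -1" --pt "0 0 0 0 -1"

```text
t: 5.75
eef_pos: [0.664, 0.1755, 0.0703]
tool_rot: [-0.0, 0.999, 0.052, 0.0]
contact_force: [-1.2, -1.0, -0.8]
gripper_width: 0.003
grasp_force: 0.6
```

>>> carry_out --pt "0.2 0 0 0 -1" --pt "0 0 0 0 -1"

```text
t: 5.95
eef_pos: [0.6652, 0.1757, 0.0702]
tool_rot: [0.0, 0.999, 0.052, -0.001]
contact_force: [-4.9, -0.1, 1.6]
gripper_width: 0.004
grasp_force: 2.2
```

>>> carry_out --pt "0.2 0 0 0 -1" --pt "0 0 0 0 -1"

```text
t: 6.15
eef_pos: [0.6653, 0.1758, 0.07]
tool_rot: [0.001, 0.999, 0.052, -0.003]
contact_force: [-9.9, -1.9, 6.5]
gripper_width: -0.0
grasp_force: 5.1
```

>>> carry_out --pt "0.2 0 0 0 -1" --pt "0 0 0 0 -1"

```text
t: 6.35
eef_pos: [0.6655, 0.1762, 0.0697]
tool_rot: [0.001, 0.999, 0.052, -0.004]
contact_force: [-14.6, -1.7, 9.0]
gripper_width: -0.007
grasp_force: 7.5
```

The ring met the rail at 110 mm, as the force shows. Now I back off and slide it to the end stop.

>>> carry_out --pt "-1 0 0 0 -1" --pt "-0.8 0 0 0 -1" --pt "0 -0.8 0 0 -1" --pt "0 -0.6 0 0 -1" --pt "0 -0.3 0 0 -1" --pt "0 -0.3 0 0 -1" --pt "0 0 0 0 -1"

```text
t: 7.05
eef_pos: [0.6502, 0.1942, 0.0704]
tool_rot: [0.0, 0.999, 0.052, 0.0]
contact_force: [-0.7, -0.5, 0.7]
gripper_width: -0.0
grasp_force: 0.6
```

>>> carry_out --pt "0 -0.3 0 0 -1" --pt "0 0 0 0 -1"

```text
t: 7.25
eef_pos: [0.6498, 0.1965, 0.0703]
tool_rot: [0.0, 0.999, 0.051, 0.0]
contact_force: [-0.1, -2.2, 2.0]
gripper_width: -0.003
grasp_force: 1.3
```

```bash
python3 -c "
from h import *
where()"
```

```text
t 7.25 shelf cm [ 9.73 13.09  1.03] heading err deg -0.05 tilt [0.0004 0.0002] F shelf [-0.3 -2.2  2. ] w -0.0
```

>>> carry_out --pt "0 -0.3 0 0 -1" --pt "0 0 0 0 -1"

```text
t: 7.45
eef_pos: [0.6498, 0.1969, 0.0703]
tool_rot: [0.002, 0.999, 0.05, -0.0]
contact_force: [0.3, -7.7, 3.7]
gripper_width: 0.001
grasp_force: 4.1
```

>>> carry_out --pt "0 -0.2 0 0 -1" --pt "0 0 0 0 -1"

```text
t: 7.65
eef_pos: [0.6498, 0.197, 0.0703]
tool_rot: [0.003, 0.999, 0.05, -0.0]
contact_force: [0.2, -11.5, 4.5]
gripper_width: 0.002
grasp_force: 5.7
```

>>> carry_out --pt "0 -0.2 0 0 -1" --pt "0 0 0 0 -1"

```text
t: 7.85
eef_pos: [0.6498, 0.1971, 0.0703]
tool_rot: [0.004, 0.999, 0.049, -0.0]
contact_force: [-1.3, -14.9, 6.6]
gripper_width: -0.001
grasp_force: 7.3
```

>>> carry_out --pt "0 1 0 0 -1" --pt "-0.5 1 0 0 -1" --pt "0 0 -3 0 -1" --pt "0 0 -3 0 -1" --pt "-3.8 2.5 0 0 -1" --pt "-3.8 2.5 0 0 -1" --pt "-3.8 2.5 0 0 -1" --pt "-3.8 2.5 0 0 -1" --pt "-3.8 2.5 0 0 -1" --pt "0 0 0 0 -1"

```text
t: 8.85
eef_pos: [0.4637, 0.0359, 0.1293]
tool_rot: [0.001, 0.999, 0.05, -0.003]
contact_force: [-0.1, 1.0, 0.1]
gripper_width: 0.002
grasp_force: 0.0
```

```bash
python3 -c "
from h import *
where()"
```

```text
t 8.85 shelf cm [-10.45  -0.97   6.93] heading err deg -0.22 tilt [ 0.0012 -0.0028] F shelf [0.  1.1 0.1] w 0.0
```

>>> carry_out --pt "0.6 -0.3 1.5 0 -1" --pt "0 0 2 0 -1" --pt "0 0 1.4 0 -1" --pt "0 0 1 0 -1" --pt "0 0 0 0 -1"

```text
t: 9.35
eef_pos: [0.4745, 0.044, 0.0702]
tool_rot: [-0.0, 0.999, 0.052, -0.001]
contact_force: [0.1, -0.7, 0.8]
gripper_width: 0.0
grasp_force: 0.0
```

```bash
python3 -c "
from h import *
where()"
```

```text
t 9.35 shelf cm [-9.28 -0.27  1.02] heading err deg 0.03 tilt [-0.0003 -0.001 ] F shelf [ 0.1 -0.7  0.8] w 0.0
```

>>> carry_out --pt "1 0 0 0 -1" --pt "1 -0.2 0 0 -1" --pt "1.6 -0.3 0 0 -1" --pt "1.6 -0.3 0 0 -1" --pt "1.6 -0.3 0 0 -1" --pt "1.6 -0.3 0 0 -1" --pt "1.6 -0.3 0 0 -1" --pt "1.6 -0.3 0 0 -1" --pt "1.6 -0.3 0 0 -1" --pt "1.6 -0.3 0 0 -1" --pt "1.6 -0.2 0 0 -1" --pt "1.4 0 0 0 -1"

```text
t: 10.55
eef_pos: [0.651, 0.0906, 0.0719]
tool_rot: [-0.0, 0.999, 0.052, 0.0]
contact_force: [-1.5, 0.3, 1.5]
gripper_width: -0.001
grasp_force: 1.1
```

>>> carry_out --pt "0.8 0 0 0 -1" --pt "0.5 0 0 0 -1" --pt "0.4 0 0 0 -1" --pt "0.2 0 0 0 -1" --pt "0 0 0 0 -1"

```text
t: 11.05
eef_pos: [0.6687, 0.0915, 0.0714]
tool_rot: [-0.0, 0.999, 0.052, 0.0]
contact_force: [-0.1, 0.1, 0.3]
gripper_width: -0.002
grasp_force: 0.3
```

>>> carry_out --pt "0.3 0 0 0 -1" --pt "0 0 0 0 -1"

```text
t: 11.25
eef_pos: [0.6716, 0.0918, 0.0713]
tool_rot: [0.0, 0.999, 0.052, 0.0]
contact_force: [-1.7, 0.2, 1.2]
gripper_width: -0.001
grasp_force: 0.5
```

```bash
python3 -c "
from h import *
where()"
```

```text
t 11.25 shelf cm [10.81  2.45  1.13] heading err deg -0.02 tilt [0.     0.0001] F shelf [-1.6  0.4  1.2] w -0.0
```

>>> carry_out --pt "0.3 0 0 0 -1" --pt "0.1 0 0 0 -1" --pt "0 0 0 0 -1"

```text
t: 11.55
eef_pos: [0.6745, 0.0921, 0.0711]
tool_rot: [0.0, 0.999, 0.052, -0.001]
contact_force: [-5.1, -1.4, 2.5]
gripper_width: -0.002
grasp_force: 2.7
```

>>> carry_out --pt "0.2 0 0 0 -1" --pt "0 0 0 0 -1"

```text
t: 11.75
eef_pos: [0.6747, 0.0918, 0.0708]
tool_rot: [0.001, 0.999, 0.052, -0.003]
contact_force: [-10.2, -2.4, 6.1]
gripper_width: -0.002
grasp_force: 5.3
```

```bash
python3 -c "
from h import *
where()"
```

```text
t 11.75 shelf cm [11.12  2.42  1.08] heading err deg -0.02 tilt [ 0.0007 -0.003 ] F shelf [-10.4  -1.3   6.1] w -0.0
```

>>> carry_out --pt "-1 0 0 0 -1" --pt "-0.6 0 0 0 -1" --pt "0 -0.8 0 0 -1" --pt "0 -0.7 0 0 -1" --pt "0 -0.4 0 0 -1" --pt "0 -0.3 0 0 -1" --pt "0 -0.3 0 0 -1" --pt "0 0 0 0 -1"

```text
t: 12.55
eef_pos: [0.6591, 0.1161, 0.0714]
tool_rot: [-0.0, 0.999, 0.052, 0.0]
contact_force: [-0.4, -2.3, 1.5]
gripper_width: 0.0
grasp_force: 0.7
```

>>> carry_out --pt "0 -0.2 0 0 -1" --pt "0 0 0 0 -1"

```text
t: 12.75
eef_pos: [0.6589, 0.1176, 0.0713]
tool_rot: [0.0, 0.999, 0.051, 0.0]
contact_force: [0.6, -2.4, 1.1]
gripper_width: 0.001
grasp_force: 1.0
```

>>> carry_out --pt "0 -0.2 0 0 -1" --pt "0 0 0 0 -1"

```text
t: 12.95
eef_pos: [0.6587, 0.118, 0.0713]
tool_rot: [0.001, 0.999, 0.051, -0.0]
contact_force: [0.2, -6.1, 1.8]
gripper_width: -0.0
grasp_force: 2.6
```

```bash
python3 -c "
from h import *
where()"
```

```text
t 12.95 shelf cm [9.8  5.19 1.13] heading err deg -0.09 tilt [ 0.001  -0.0001] F shelf [-0.4 -6.1  1.8] w -0.0
```

>>> carry_out --pt "0 1 0 0 -1" --pt "-0.6 0.8 0 0 -1" --pt "0 0 -3 0 -1" --pt "0 0 -3 0 -1" --pt "-3.1 3.2 0 0 -1" --pt "-3.1 3.2 0 0 -1" --pt "-3.1 3.2 0 0 -1" --pt "-3.1 3.2 0 0 -1" --pt "-3.1 3.2 0 0 -1" --pt "-3.1 3.2 0 0 -1" --pt "0 0 0 0 -1" --pt "0 0 0 0 -1"

```text
t: 14.15
eef_pos: [0.4884, -0.1099, 0.1315]
tool_rot: [-0.0, 0.999, 0.05, 0.0]
contact_force: [0.6, 0.8, -0.0]
gripper_width: -0.004
grasp_force: 0.0
```

```bash
python3 -c "
from h import *
where()"
```

```text
t 14.15 shelf cm [ -9.5  -15.72   7.15] heading err deg -0.17 tilt [-0.      0.0002] F shelf [ 0.6  0.8 -0. ] w -0.0
```

>>> carry_out --pt "0 0 2 0 -1" --pt "0 0 2 0 -1" --pt "0 0 1.2 0 -1" --pt "0 0 0.9 0 -1" --pt "0 0 0 0 -1"

```text
t: 14.65
eef_pos: [0.4888, -0.1081, 0.0693]
tool_rot: [-0.0, 0.999, 0.052, -0.001]
contact_force: [0.6, -0.8, -0.8]
gripper_width: -0.002
grasp_force: 0.0
```

```bash
python3 -c "
from h import *
where()"
```

```text
t 14.65 shelf cm [ -9.44 -15.55   0.93] heading err deg 0.05 tilt [-0.0004 -0.0008] F shelf [ 0.5 -0.9 -0.8] w -0.0
```

>>> carry_out --pt "0.5 -0.8 0 0 -1" --pt "0.5 -0.8 0 0 -1" --pt "0.8 -1.4 0 0 -1" --pt "0.8 -1.4 0 0 -1" --pt "0.8 -1.4 0 0 -1" --pt "0.8 -1.4 0 0 -1" --pt "0.8 -1.4 0 0 -1" --pt "0.5 -1 0 0 -1" --pt "0 0 0 0 -1"

```text
t: 15.55
eef_pos: [0.535, -0.0048, 0.0705]
tool_rot: [-0.001, 0.999, 0.053, 0.001]
contact_force: [-0.4, -0.3, -0.0]
gripper_width: 0.001
grasp_force: 0.0
```

```bash
python3 -c "
from h import *
where()
import cv2
a=imaging.read_camera('scene')[180:340,210:480,::-1]; cv2.imwrite('pics/scenec1.png',cv2.resize(a,None,fx=2.9,fy=2.9,interpolation=cv2.INTER_CUBIC))"
```

```text
t 15.55 shelf cm [-3.77 -5.75  1.05] heading err deg 0.16 tilt [-0.0009  0.0008] F shelf [-0.4 -0.3 -0. ] w 0.0
```

View pics/scenec1.png

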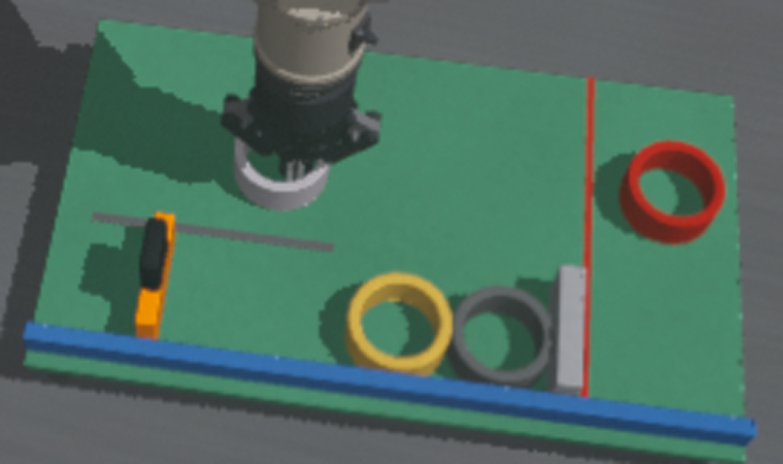

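Brass and dark are seated against the stop at (400,325) and (502,337). The bright ring is at (281,170) with the fingers inside it, clear of the keeper.

>>> carry_out --pt "1 0 0 0 -1" --pt "1.4 0 0 0 -1" --pt "1.6 0 0 0 -1" --pt "1.6 0 0 0 -1" --pt "1.6 0 0 0 -1" --pt "1.6 0 0 0 -1" --pt "1.6 0 0 0 -1" --pt "1.4 0 0 0 -1" --pt "1 0 0 0 -1" --pt "0.8 0 0 0 -1" --pt "0.5 0 0 0 -1" --pt "0 0 0 0 -1"

```text
t: 16.8
eef_pos: [0.6749, 0.0066, 0.0702]
tool_rot: [-0.0, 0.999, 0.051, 0.0]
contact_force: [-0.8, 0.7, -0.2]
gripper_width: 0.008
grasp_force: 0.0
```

>>> carry_out --pt "0.3 0 0 0 -1" --pt "0.3 0 0 0 -1" --pt "0 0 0 0 -1"

```text
t: 17.1
eef_pos: [0.6804, 0.0073, 0.0703]
tool_rot: [0.0, 0.999, 0.052, 0.0]
contact_force: [-0.3, 0.2, -1.3]
gripper_width: -0.003
grasp_force: 0.6
```

```bash
python3 -c "
from h import *
where()"
```

```text
t 17.1 shelf cm [10.81 -6.05  1.03] heading err deg -0.02 tilt [0.     0.0001] F shelf [-0.3  0.2 -1.3] w -0.0
```

>>> carry_out --pt "0.3 0 0 0 -1" --pt "0.2 0 0 0 -1" --pt "0 0 0 0 -1"

```text
t: 17.4
eef_pos: [0.6821, 0.0074, 0.07]
tool_rot: [0.0, 0.999, 0.051, -0.003]
contact_force: [-11.8, -0.6, 6.6]
gripper_width: -0.003
grasp_force: 6.0
```

>>> carry_out --pt "0.1 0 0 0 -1" --pt "0 0 0 0 -1"

```text
t: 17.6
eef_pos: [0.6822, 0.0074, 0.0699]
tool_rot: [0.001, 0.999, 0.051, -0.004]
contact_force: [-14.7, -1.5, 8.3]
gripper_width: -0.005
grasp_force: 7.4
```

>>> carry_out --pt "-1 0 0 0 -1" --pt "-0.5 0 0 0 -1" --pt "0 -0.8 0 0 -1" --pt "0 -0.7 0 0 -1" --pt "0 -0.4 0 0 -1" --pt "0 -0.4 0 0 -1" --pt "0 -0.4 0 0 -1" --pt "0 0 0 0 -1"

```text
t: 18.4
eef_pos: [0.6685, 0.0339, 0.0703]
tool_rot: [-0.0, 0.999, 0.052, 0.0]
contact_force: [-1.2, -2.3, 0.9]
gripper_width: -0.0
grasp_force: 1.2
```

```bash
python3 -c "
from h import *
where()"
```

```text
t 18.4 shelf cm [ 9.91 -3.28  1.03] heading err deg 0.02 tilt [-0.0001  0.0001] F shelf [-1.4 -2.1  0.9] w -0.0
```

Contact is expected at y ≈ -2.9.

>>> carry_out --pt "0 -0.3 0 0 -1" --pt "0 -0.2 0 0 -1" --pt "0 0 0 0 -1"

```text
t: 18.7
eef_pos: [0.6679, 0.0382, 0.0703]
tool_rot: [0.0, 0.999, 0.052, -0.0]
contact_force: [-1.7, -4.6, 2.1]
gripper_width: -0.003
grasp_force: 1.8
```

```bash
python3 -c "
from h import *
where()"
```

```text
t 18.7 shelf cm [ 9.89 -2.85  1.03] heading err deg -0.02 tilt [ 0.0001 -0.0001] F shelf [-2.2 -4.4  2.1] w -0.0
```

>>> carry_out --pt "0 -0.1 0 0 -1" --pt "0 1 0 0 -1" --pt "-0.6 0.7 0 0 -1" --pt "0 0 -3 0 -1" --pt "0 0 -4 0 -1" --pt "0 0 -4.5 0 -1" --pt "0 0 0 0 -1" --pt "-1.5 3 0 0 -1" --pt "0 4 0 0 -1" --pt "0 4 0 0 -1" --pt "0 4 0 0 -1" --pt "0 0 0 0 -1"

```text
t: 19.9
eef_pos: [0.6632, -0.1379, 0.1845]
tool_rot: [0.002, 0.999, 0.047, -0.0]
contact_force: [-0.9, -1.1, -0.1]
gripper_width: -0.005
grasp_force: 0.0
```

```bash
python3 -c "
from h import *
where()
import cv2
a=imaging.read_camera('scene')[180:340,210:480,::-1]; cv2.imwrite('pics/scenec2.png',cv2.resize(a,None,fx=2.9,fy=2.9,interpolation=cv2.INTER_CUBIC))"
```

```text
t 19.9 shelf cm [  7.6  -20.31  12.45] heading err deg -0.58 tilt [ 0.002  -0.0004] F shelf [-1.  -1.  -0.1] w -0.01
```

View pics/scenec2.png

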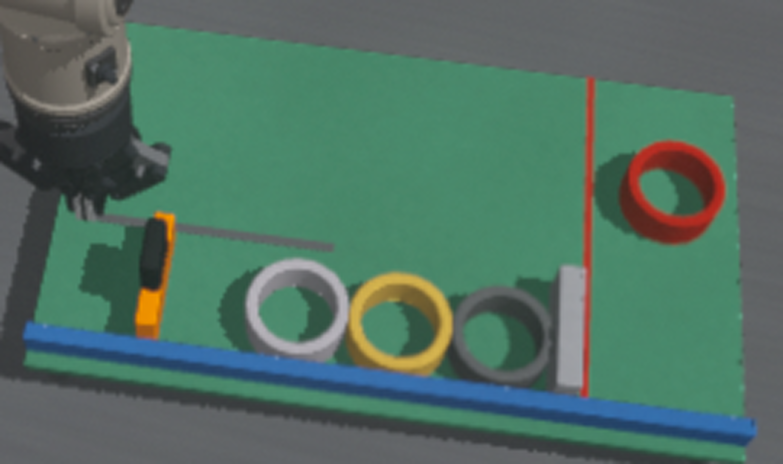

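The row is in place: bright (297,310), brass (400,325), dark (502,337). I'll come down beside the tab and push the keeper.

>>> carry_out --pt "0.2 0 2 0 -1" --pt "0 0 2 0 -1" --pt "0 0 2 0 -1" --pt "0 0 0 0 -1" --pt "0 -1 0 0 -1" --pt "0 -1 0 0 -1" --pt "0 -1 0 0 -1" --pt "0 -1 0 0 -1" --pt "0 0 0 0 -1"

```text
t: 20.85
eef_pos: [0.6624, -0.0861, 0.1262]
tool_rot: [-0.001, 0.999, 0.053, 0.001]
contact_force: [-0.1, -0.6, 0.4]
gripper_width: 0.004
grasp_force: 0.0
```

```bash
python3 -c "
from h import *
where()"
```

```text
t 20.85 shelf cm [  8.06 -15.16   6.62] heading err deg 0.14 tilt [-0.0007  0.0006] F shelf [-0.2 -0.6  0.4] w 0.0
```

>>> carry_out --pt "0 -0.8 0 0 -1" --pt "0 -0.8 0 0 -1" --pt "0 -0.6 0 0 -1" --pt "0 -0.4 0 0 -1" --pt "0 -0.3 0 0 -1" --pt "0 -0.2 0 0 -1" --pt "0 0 0 0 -1"

```text
t: 21.55
eef_pos: [0.6587, -0.0577, 0.1252]
tool_rot: [-0.0, 0.999, 0.052, -0.0]
contact_force: [0.4, -0.5, 0.8]
gripper_width: -0.003
grasp_force: 0.4
```

>>> carry_out --pt "0 -0.3 0 0 -1" --pt "0 0 0 0 -1"

```text
t: 21.75
eef_pos: [0.6584, -0.0549, 0.1251]
tool_rot: [-0.0, 0.999, 0.052, -0.0]
contact_force: [0.9, -1.0, 0.4]
gripper_width: 0.0
grasp_force: 0.7
```

>>> carry_out --pt "0 -0.2 0 0 -1" --pt "0 0 0 0 -1"

```text
t: 21.95
eef_pos: [0.6581, -0.053, 0.1251]
tool_rot: [-0.0, 0.999, 0.052, -0.0]
contact_force: [0.7, -2.1, -0.1]
gripper_width: -0.001
grasp_force: 0.9
```

```bash
python3 -c "
from h import *
where()"
```

```text
t 21.95 shelf cm [  7.98 -11.82   6.51] heading err deg -0.01 tilt [-0.0001 -0.0002] F shelf [ 0.5 -2.2 -0.1] w -0.0
```

>>> carry_out --pt "0 -0.3 0 0 -1" --pt "0 0 0 0 -1"

```text
t: 22.15
eef_pos: [0.6578, -0.0497, 0.1251]
tool_rot: [-0.0, 0.999, 0.052, -0.0]
contact_force: [1.4, -1.2, -0.8]
gripper_width: 0.0
grasp_force: 0.9
```

>>> carry_out --pt "0 -0.2 0 0 -1" --pt "0 0 0 0 -1"

```text
t: 22.35
eef_pos: [0.6576, -0.0479, 0.1252]
tool_rot: [-0.0, 0.999, 0.052, -0.0]
contact_force: [1.5, -1.6, -0.6]
gripper_width: 0.001
grasp_force: 0.8
```

>>> carry_out --pt "0 -0.2 0 0 -1" --pt "0 0 0 0 -1"

```text
t: 22.55
eef_pos: [0.6575, -0.0475, 0.1252]
tool_rot: [0.001, 0.999, 0.051, -0.0]
contact_force: [0.8, -3.9, -1.4]
gripper_width: -0.003
grasp_force: 2.3
```

```bash
python3 -c "
from h import *
where()"
```

```text
t 22.55 shelf cm [  7.97 -11.26   6.52] heading err deg -0.07 tilt [ 0.0007 -0.0001] F shelf [ 0.4 -4.  -1.4] w -0.0
```

>>> carry_out --pt "0 -0.2 0 0 -1" --pt "0 0 0 0 -1"

```text
t: 22.75
eef_pos: [0.6575, -0.0473, 0.1252]
tool_rot: [0.002, 0.999, 0.051, 0.0]
contact_force: [2.3, -7.9, -2.3]
gripper_width: 0.001
grasp_force: 4.0
```

>>> carry_out --pt "0 -0.2 0 0 -1" --pt "0 0 0 0 -1"

```text
t: 22.95
eef_pos: [0.6575, -0.0471, 0.1253]
tool_rot: [0.003, 0.999, 0.05, 0.0]
contact_force: [3.5, -10.5, -1.9]
gripper_width: 0.001
grasp_force: 5.6
```

```bash
python3 -c "
from h import *
where()"
```

```text
t 22.95 shelf cm [  7.97 -11.22   6.53] heading err deg -0.21 tilt [0.0026 0.0003] F shelf [  2.4 -10.8  -1.9] w 0.0
```

>>> carry_out --pt "0 1 0 0 -1" --pt "0 1.5 0 0 -1" --pt "0 2 0 0 -1" --pt "0 0 -4 0 -1" --pt "0 0 -4 0 -1" --pt "-4 4 0 0 -1" --pt "-4 4 0 0 -1" --pt "-4 4 0 0 -1" --pt "-2 0 0 0 -1" --pt "0 0 0 0 -1"

```text
t: 23.95
eef_pos: [0.5442, -0.208, 0.2054]
tool_rot: [-0.0, 0.999, 0.049, -0.001]
contact_force: [1.1, -0.6, -0.0]
gripper_width: -0.0
grasp_force: 0.0
```

```bash
python3 -c "
from h import *
where()
import cv2
for n,(a,b,c,d) in dict(top=(125,275,115,335),scene=(180,340,210,480)).items():
    cv2.imwrite(f'pics/{n}f.png',cv2.resize(imaging.read_camera(n)[a:b,c:d,::-1],None,fx=OFF[n][0],fy=OFF[n][0],interpolation=cv2.INTER_CUBIC))"
```

```text
t 23.95 shelf cm [ -4.96 -26.06  14.54] heading err deg -0.29 tilt [-0.     -0.0009] F shelf [ 1.1 -0.7 -0. ] w -0.0
```

View pics/topf.png

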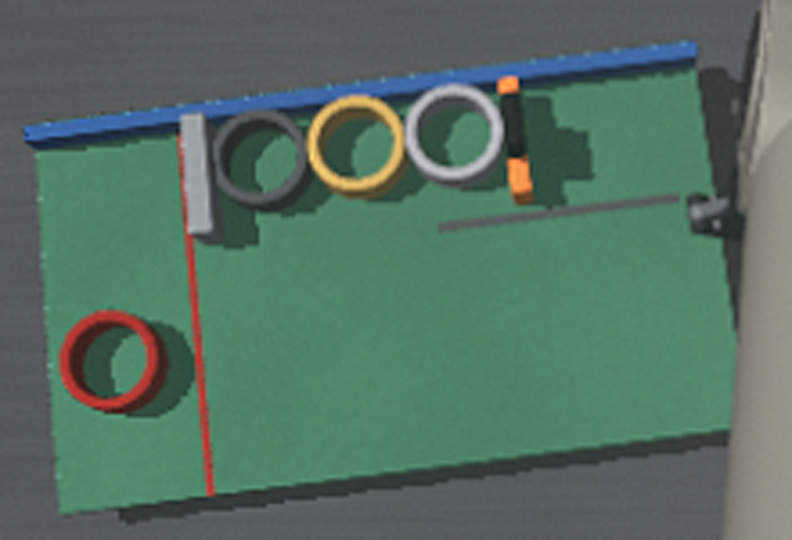

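View pics/scenef.png

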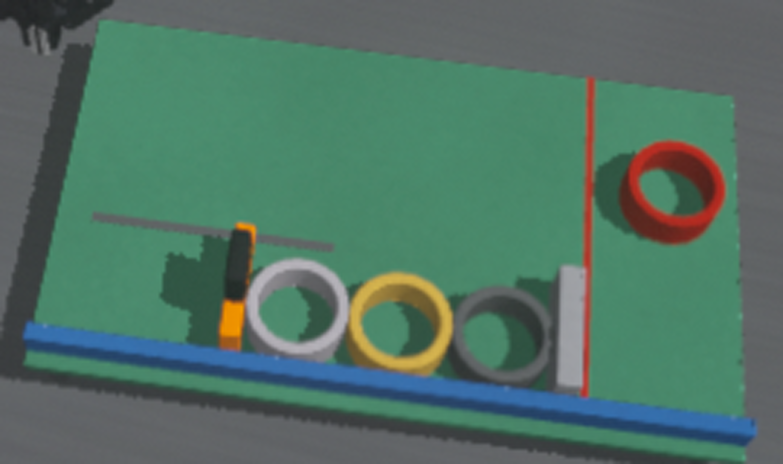

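Both views show dark, brass and bright packed between the stop and the keeper, with the red ring unmoved. I'll check the numbers before handing in.

Run:
```python
from h import *
from scipy.optimize import least_squares as LS
c,k=np.cos(S[2]),np.sin(S[2])
for n,t,sc in[("dark",(260,158),(502,331)),("brass",(356,145),(400,317)),("bright",(455,133),(297,303)),("tab",(514,126),(239,253))]:
    q=LS(lambda P:np.concatenate([proj("top",P)-px("top",t),proj("scene",P)-px("scene",sc)]),[.6,0,.09]).x
    d=q[:2]-S[:2];print(n,[round(v,4) for v in(c*d[0]+k*d[1],-k*d[0]+c*d[1],q[2])])
```

```text
dark [np.float64(0.0883), np.float64(0.1141), np.float64(0.0919)]
brass [np.float64(0.0883), np.float64(0.0353), np.float64(0.0934)]
bright [np.float64(0.0878), np.float64(-0.0448), np.float64(0.0931)]
tab [np.float64(0.0734), np.float64(-0.0929), np.float64(0.1383)]
```

```bash
python3 -c "
from station import bot
print(bot.hand_in())"
```

```text
the job is handed in; nothing more can be done
None
```

I handed the job in at about 24 s: the dark, brass and bright rings stand against the rail, packed tight between the end stop and the keeper. The final camera check put the ring centres at x ≈ 88 mm and the keeper travel at about 0.090 m. The red ring has not moved in the pictures, and the arm did not go near the gauge or screwdriver; the judge's verdict was not shown.

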